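# Pack the spacer bars from the covered rack into the lidded case

### The arm

A 6-joint arm with a two-finger parallel gripper is mounted at the origin on a cart in front of the work surface, level with it; the furniture and walls round the work are solid. World frame = base frame: x ahead of the robot, y to its left, z up, the work surface at z = 0. Lengths are in mm, angles in rad, forces in N, time in s.
With the tool pointing down it reaches from about 425 to 1125 mm from the base axis. Payload 14.9 kg.
Tool frame: the origin (TCP) lies at the very end of the fingers, on their centre line; the grasp point (between the pads) lies 19 mm behind it; z points along the fingers, y is the line along which they close (so a half turn about z gives the same grasp; the last joint's range is limited). The gripper opens to 91 mm and grips with 3 to 60 N. Pads are 32 mm wide; open, the fingers measure 118 mm over their backs; the gripper's body (76 mm by 178 mm) begins 60 mm behind the grasp point.
Start: joints at [1.088, 0.379, 1.734, -0, 1.028, -0.033], TCP at [304.358, 630.384, 192.832] pointing down, gripper open.
Joint ranges: [-2.77, 2.77], [-0.74, 2.19], [0, 2.66], [-1.06, 4.2], [0.31, 2.87], [-3.08, 3.08]. Speed limits (rad/s): [1.89, 1.89, 2.39, 3.14, 3.14, 3.14].

### API

Orientations are given as a unit quaternion [x, y, z, w].
In Python, from plant import manip, snapshot gives the robot as it stands.
- The arm moves only by the tool jog_arm, never from a script. Its argument "motion" is text: rows parted by semicolons, each of 5 numbers parted by spaces: the opening, from 0 (shut) to 1 (fully open), then the shift along the tool's x, y, z in m, then the turn about the tool's z in degrees. In form: fingers dx dy dz turn; .... A call has 1 to 20 rows; each row shifts and turns the commanded pose from where the row before left it, along the tool's axes as they then stand; what a row does not reach is not made up. A row lasts 1/10 s, in which the tool goes at most 50 mm and 8.59 degrees, less where a joint would pass 70% of its speed; a pose out of reach is approached as far as the arm can. A call with a gripper value outside its range is refused whole. The fingers move at their own pace and stop on an object; "force" is the grip in N (left out, the last holds). Time passes only in rows, so rows that do not move let the fingers close. It gives the time, the measured TCP pose, the force, the opening and the grip force at its end, in the units of the state.
- manip.get_obs(): the state, without advancing time (a new reading comes with each control period).
- snapshot(name): name is "scene" or "top"; returns a dict with "pixels" (384x512x3 uint8, blue, green, red), "vfov" (degrees; the focal length in pixels is half the picture's height over the tangent of half this angle, whatever the lens; pixels are square), "cx", "cy" (the principal point, pixels), "distortion" ([k1, k2, p1, p2, k3] as OpenCV has them; the pictures are not rectified), "T" (4x4, takes a point from camera to world coordinates). Camera axes: x right, y down, z forward; pixel columns grow to the right and rows downward; lengths in mm; the calibration is good to about 2 mm. A picture is of the moment at which its call begins. There is no depth.
- manip.finish_job(): hands the job in; it is judged then, once.
The state is a dict: "time": time; "q": joint angles; "dq": joint speeds; "joint_torque": joint torques, N m; "tool_pos": TCP position; "orientation": TCP orientation; "wrist_force": force on the tool from outside, world axes, zero at the start; "torque": the same for the moment, N m; "grip_width": finger opening in mm; "grip_force": force on a finger pad.
Only numpy, scipy, OpenCV 4.12 (cv2) and the standard library are available. Lean on these libraries where they do the work, as an engineer would, in place of code of your own. Each camera call takes 0.05 s, during which the arm holds its last target. There are 200 camera calls.

### The job

Pack away the spacer bars: open the grey case's lid until it rests on its stop, then put into the case every orange bar that is in the covered rack (the bars only come out sideways, through the openings at its front) and the one lying on top of it, and lower the lid fully shut. Leave the phone and the oil bottle alone, and everything else on the table where it is.

Things in the scene. Friction and masses are not known exactly. Their poses are not given: they have to be found in the camera images.
- rack: Fixed rack, 100 (x) x 214 (y) x 47 mm high, dark cover screwed on top. Origin: centre of underside. Front (faces its -x) at x = -50 mm. Four level channels along x, centred at y = +81, +27, -27, -81 mm, 31 mm wide, floor z = 20, cover's underside z = 41 mm, back at x = +40, open only at the front; each holds one bar lengthwise, its end standing 42 to 50 mm out, 20 mm above the table, or none.
- case_in (a point): Centre of the inner floor (5 mm above the table) of a grey rectangular case fixed to the table; axes as the case: front faces -x, hinge at +x. Outside 172 (x) x 182 (y) x 62 mm high without lid, walls and floor 5 mm, inside 162 x 172 x 57 mm.
- lid_hinge (a point): Middle of the lid's hinge line on the case's rear top edge: 86 mm along +x and 57 mm above case_in. The hinge line runs along the case's y; axes as the case, they do not turn with the lid.
- lid_tab (a point): Grip point of the lid: in a black rubber tab 20 mm wide (along the hinge line), 12 mm thick, standing 40 mm forward from the middle of the lid's front edge. Turns with the lid 197 mm from the hinge line, 25 mm beyond the lid's edge; lid shut: 66 mm above the table, tab pointing to the robot; lid open: tab points up. Own x runs from tab to hinge, y along the hinge line.
- case_lid (a joint): Lid angle in rad: 0 shut on the case, 1.8 fully open, resting on its stop a little past upright. Lid 172 x 182 x 8 mm, 0.25 kg, damped hinge: let go short of upright it sinks shut within about two seconds; past about 1.6 it leans back and stays on the stop.
- phone: Black phone lying flat on the table between rack and case, 152 x 72 x 9 mm; a bystander. Origin at the centre of its underside.
- oil_dropper: Brown dropper bottle standing at the back between case and rack, 34 mm across, 112 mm high; a bystander. Origin at the centre of its underside, z up.
- bar_1: Orange spacer bar, a plain flat bar 130 x 26 x 13 mm with two small holes, about 50 g; origin at the centre of its underside, its x across the 26 mm width, y along the 130 mm length, z up through the thickness. Starts in the rack's channel at rack y = +81 mm, its end standing out of the front; may be absent.
- bar_2: Orange spacer bar, a plain flat bar 130 x 26 x 13 mm with two small holes, about 50 g; origin at the centre of its underside, its x across the 26 mm width, y along the 130 mm length, z up through the thickness. Starts in the rack's channel at rack y = +27 mm, its end standing out of the front; may be absent.
- bar_3: Orange spacer bar, a plain flat bar 130 x 26 x 13 mm with two small holes, about 50 g; origin at the centre of its underside, its x across the 26 mm width, y along the 130 mm length, z up through the thickness. Starts in the rack's channel at rack y = -27 mm, its end standing out of the front; may be absent.
- bar_4: Orange spacer bar, a plain flat bar 130 x 26 x 13 mm with two small holes, about 50 g; origin at the centre of its underside, its x across the 26 mm width, y along the 130 mm length, z up through the thickness. Starts in the rack's channel at rack y = -81 mm, its end standing out of the front; may be absent.
- bar_5: Orange spacer bar, a plain flat bar 130 x 26 x 13 mm with two small holes, about 50 g; origin at the centre of its underside, its x across the 26 mm width, y along the 130 mm length, z up through the thickness. Starts lying flat on top of the rack's cover plate, roughly along the rack's y; always present.

How it is judged (in metres and radians):
On the way, in this order (a step that is already met when the one before it is completed fails the run):
1. the lid is open on its stop (value of joint case_lid above 1.72 rad), for 0.2 s.
2. all bars lie in the case, the lid still open (x of bar_1 in the frame of case_in between -0.08 and 0.08 m and y of bar_1 in the frame of case_in between -0.085 and 0.085 m and z of bar_1 in the frame of case_in between -0.01 and 0.05 m and x of bar_2 in the frame of case_in between -0.08 and 0.08 m and y of bar_2 in the frame of case_in between -0.085 and 0.085 m and z of bar_2 in the frame of case_in between -0.01 and 0.05 m and x of bar_3 in the frame of case_in between -0.08 and 0.08 m and y of bar_3 in the frame of case_in between -0.085 and 0.085 m and z of bar_3 in the frame of case_in between -0.01 and 0.05 m and x of bar_4 in the frame of case_in between -0.08 and 0.08 m and y of bar_4 in the frame of case_in between -0.085 and 0.085 m and z of bar_4 in the frame of case_in between -0.01 and 0.05 m and x of bar_5 in the frame of case_in between -0.08 and 0.08 m and y of bar_5 in the frame of case_in between -0.085 and 0.085 m and z of bar_5 in the frame of case_in between -0.01 and 0.05 m and value of joint case_lid above 1.5 rad), for 0.2 s.
3. the lid is shut (value of joint case_lid below 0.04 rad), for 0.2 s.
At the end, for the whole second after the job is handed in: Every bar present (those of the rack's channels and the one from its top) lies at rest inside the case, its centre within 80 mm along and 85 mm across of the inner floor's centre and its underside less than 50 mm above the floor; the lid is shut to within 0.04 rad (x of bar_1 in the frame of case_in between -0.08 and 0.08 m and y of bar_1 in the frame of case_in between -0.085 and 0.085 m and z of bar_1 in the frame of case_in between -0.01 and 0.05 m and x of bar_2 in the frame of case_in between -0.08 and 0.08 m and y of bar_2 in the frame of case_in between -0.085 and 0.085 m and z of bar_2 in the frame of case_in between -0.01 and 0.05 m and x of bar_3 in the frame of case_in between -0.08 and 0.08 m and y of bar_3 in the frame of case_in between -0.085 and 0.085 m and z of bar_3 in the frame of case_in between -0.01 and 0.05 m and x of bar_4 in the frame of case_in between -0.08 and 0.08 m and y of bar_4 in the frame of case_in between -0.085 and 0.085 m and z of bar_4 in the frame of case_in between -0.01 and 0.05 m and x of bar_5 in the frame of case_in between -0.08 and 0.08 m and y of bar_5 in the frame of case_in between -0.085 and 0.085 m and z of bar_5 in the frame of case_in between -0.01 and 0.05 m and value of joint case_lid below 0.04 rad and linear speed of each of bar_1, bar_2, bar_3, bar_4, bar_5 below 0.03 m/s); the robot touches nothing.
It fails at once if the phone is pushed more than 50 mm (distance of phone from where it was at the start of the episode above 0.05 m).
It fails at once if the oil bottle is knocked over or pushed more than 50 mm (angle between oil_dropper's own z axis and vertical above 0.6 rad or distance of oil_dropper from where it was at the start of the episode above 0.05 m).
Of bar_1, bar_2, bar_3, bar_4 only 2 to 4 are there at a start; the rules pass over those that are not, and their reading is None.
At some moment in a run one of bar_5 may be knocked a few centimetres aside while the robot is not near it.
Once in a run the grip may slacken for a moment while it holds something.
It also fails if it takes over 210 s, if anything falls off the work surface, if the arm or the gripper's body presses on something with over 40 N, if the wrist force passes 120 N, or if a joint passes its speed limit or range.

## Working session

There is one attempt and no reset: what is moved stays moved. The work goes in short steps, Python scripts to look and compute and a tool call to move; the robot and the scene stay as the last step left them, time stands still between calls to the robot, and variables do not carry over. Pictures are saved under pics/ and viewed, at most 14 in all, crops included, and the job is handed in when it is done.

Besides the shell and the picture viewer there is one more tool, called after "Emit:" as name(argument=value, ...) on one line, values as JSON. jog_arm: Moves the arm, as the interface text tells. Its arguments: {"type":"object","properties":{"motion":{"type":"string"},"force":{"type":"number"}},"required":["motion"]}

```bash
ls; mkdir -p pics; cat > h.py <<'E'
import numpy as np, cv2
from plant import manip, snapshot
def K(s):
    h=s["pixels"].shape[0]; f=h/2/np.tan(np.radians(s["vfov"])/2)
    return np.array([[f,0,s["cx"]],[0,f,s["cy"]],[0,0,1.]])
def ray(s,uv):
    p=cv2.undistortPoints(np.array(uv,float).reshape(-1,1,2),K(s),np.array(s["distortion"],float)).reshape(-1,2)
    T=np.array(s["T"]); return T[:3,3],np.c_[p,np.ones(len(p))]@T[:3,:3].T
def onz(s,uv,z):
    o,d=ray(s,uv); return o+d*((z-o[2])/d[:,2])[:,None]
def tri(s1,uv1,s2,uv2):
    o1,d1=ray(s1,uv1);o2,d2=ray(s2,uv2);r=[]
    for a,b in zip(d1,d2):
        t=np.linalg.lstsq(np.c_[a,-b],o2-o1,rcond=None)[0];p,q=o1+a*t[0],o2+b*t[1]
        r.append([*(p+q)/2,np.linalg.norm(p-q)])
    return np.array(r)
def proj(s,P):
    T=np.linalg.inv(np.array(s["T"]));r=cv2.Rodrigues(T[:3,:3])[0]
    return cv2.projectPoints(np.array(P,float).reshape(-1,1,3),r,T[:3,3],K(s),np.array(s["distortion"],float))[0].reshape(-1,2)
E
python3 - <<'E'
from h import *
import pickle
np.set_printoptions(precision=2,suppress=True)
for n in("scene","top"):
    s=snapshot(n);pickle.dump(s,open(n+".pkl","wb"));cv2.imwrite(f"pics/{n}0.png",s["pixels"])
    print(n,s["vfov"],s["cx"],s["cy"],s["distortion"]);print(np.array(s["T"]))
o=manip.get_obs();print(o)
E
```

```text
pics
scene 45.38515144442657 254.33659124717164 193.1897890445008 [-0.13  0.    0.    0.    0.  ]
[[   0.9    -0.3     0.31  306.68]
 [  -0.43   -0.66    0.62 -653.97]
 [   0.01   -0.69   -0.72  687.68]
 [   0.      0.      0.      1.  ]]
top 45.06430885620782 256.449846284785 197.3914735153653 [0.03 0.   0.   0.   0.  ]
[[   0.1    -0.98    0.2   375.9 ]
 [  -1.     -0.1     0.02 -139.63]
 [   0.     -0.2    -0.98 1123.55]
 [   0.      0.      0.      1.  ]]
{'time': 0.1, 'q': array([ 1.09,  0.38,  1.73, -0.  ,  1.03, -0.03]), 'dq': array([-0.,  0., -0., -0., -0.,  0.]), 'joint_torque': array([ -0.  , -76.5 , -43.53,   0.07,   0.04,  -0.  ]), 'tool_pos': array([304.19, 630.04, 192.23]), 'orientation': array([ 0.22,  0.97, -0.  , -0.  ]), 'wrist_force': array([-0.77,  0.42, -0.04]), 'torque': array([ 0.05, -0.04,  0.  ]), 'grip_force': 0.0, 'grip_width': 91.3466785747525}
```

View pics/scene0.png

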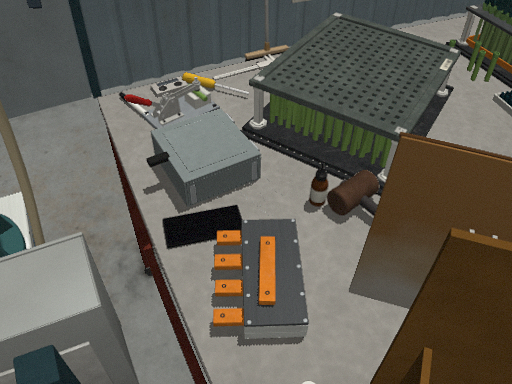

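View pics/top0.png

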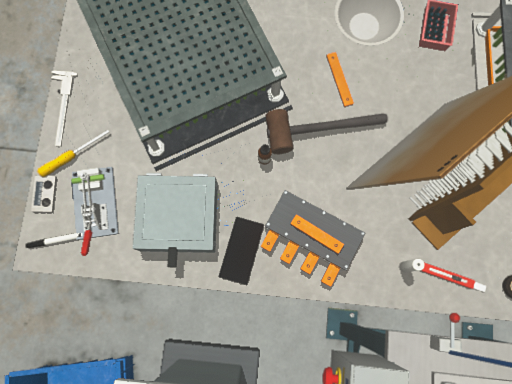

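The rack holds all four channel bars, with their ends in the top view at about (269,241), (288,252), (308,264) and (329,275). Bar_5 is on the cover at (317,233). The case is centred near (175,212) with its tab at (172,258), the phone is at (241,250), and the loose orange bar at (340,80) stays put. Next I'll measure these from both views.

```bash
cat > meas.py <<'E'
from h import *
import pickle
np.set_printoptions(precision=1,suppress=True)
def blobs(s,lo=40):
    h=cv2.cvtColor(s["pixels"],cv2.COLOR_BGR2HSV)
    m=cv2.inRange(h,(8,150,110),(22,255,255))
    n,l,st,c=cv2.connectedComponentsWithStats(m)
    out=[]
    for i in range(1,n):
        if st[i,4]>lo:
            cn=max(cv2.findContours((l==i).astype(np.uint8),0,1)[0],key=cv2.contourArea)
            (x,y),wh,a=cv2.minAreaRect(cn); out.append((c[i],st[i,4],cv2.boxPoints(((x,y),wh,a)),wh))
    return out
E
python3 - <<'E'
from meas import *
S={n:pickle.load(open(n+".pkl","rb")) for n in("scene","top")}
for n in S:
    for c,a,b,wh in blobs(S[n]): print(n,c,a,np.array(wh),b.ravel())
T=S["top"];Sc=S["scene"]
# lid quad, top view: grey region ; rack cover
for n,s in S.items():
    g=s["pixels"].astype(int);h=cv2.cvtColor(s["pixels"],cv2.COLOR_BGR2HSV)
    for p in ([(175,210),(300,215),(240,250),(172,258),(265,155)] if n=="top" else [(200,140),(290,290),(200,225),(157,159),(220,175)]):
        print(n,p,s["pixels"][p[1],p[0]],h[p[1],p[0]])
    cv2.imwrite(f"pics/{n}_crop.png",cv2.resize(s["pixels"][150:290,120:380] if n=="top" else s["pixels"][90:345,110:320],None,fx=3 if n=="top" else 2.3,fy=3 if n=="top" else 2.3,interpolation=cv2.INTER_CUBIC))
E
```

```text
scene [198.5  78.9] 191 [33.2  7.4] [181.6  78.4 183.6  71.2 215.6  79.8 213.7  87. ]
scene [478.6 153.9] 87 [58.5  1.6] [450.  148.1 450.4 146.5 507.3 159.7 506.9 161.3]
scene [455.3 231.8] 44 [9.  6.5] [450.4 234.4 452.  228.  460.7 230.2 459.1 236.5]
scene [228.8 236.4] 307 [13. 24.] [217. 230. 241. 230. 241. 243. 217. 243.]
scene [486.8 240.2] 164 [30.6  7.3] [470.7 240.2 472.4 233.1 502.2 240.  500.5 247. ]
scene [266.9 270.4] 1041 [68. 16.] [259. 236. 275. 236. 275. 304. 259. 304.]
scene [227.6 260.7] 372 [14. 27.] [214. 254. 241. 254. 241. 268. 214. 268.]
scene [228.5 286.9] 386 [15. 27.] [215. 280. 242. 280. 242. 295. 215. 295.]
scene [228.1 316.3] 450 [16.7 30.2] [212.4 309.1 242.6 307.8 243.4 324.5 213.2 325.8]
scene [425.8 366.7] 253 [ 8.  35.4] [420.  382.9 423.9 347.7 431.8 348.5 427.9 383.8]
top [489.9  56.1] 128 [54.2  3.1] [486.9  29.1 490.   28.9 493.   83.  490.   83.2]
top [339.7  79. ] 520 [54.8  9.6] [326.1  54.7 335.2  51.5 353.3 103.2 344.2 106.4]
top [486.4 190.9] 1311 [28.1 74.7] [453.  203.  511.  156.  528.7 177.8 470.7 224.8]
top [316.7 233.6] 637 [56.8 11
[... 166 characters left out ...]
19.2] [260.1 246.  269.5 229.2 278.8 234.3 269.5 251.2]
top [289.2 251.7] 231 [10.7 21. ] [279.6 258.8 289.  240.  298.6 244.8 289.2 263.6]
top [309.6 262.4] 222 [11.2 20.1] [300. 269. 309. 251. 319. 256. 310. 274.]
top [330.2 274.1] 241 [11.2 21. ] [320.4 281.2 329.8 262.4 339.8 267.4 330.4 286.2]
scene (200, 140) [138 140 133] [ 81  13 140]
scene (290, 290) [84 84 81] [90  9 84]
scene (200, 225) [3 2 1] [105 170   3]
scene (157, 159) [36 38 39] [20 20 39]
scene (220, 175) [64 68 62] [70 23 68]
top (175, 210) [183 189 175] [ 77  19 189]
top (300, 215) [116 111 108] [109  18 116]
top (240, 250) [48 50 51] [20 15 51]
top (172, 258) [66 70 68] [45 15 70]
top (265, 155) [48 60 79] [ 12 100  79]
```

View pics/top_crop.png

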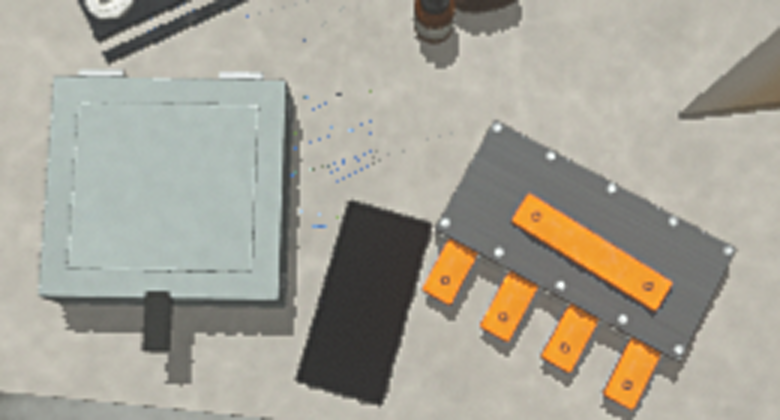

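View pics/scene_crop.png

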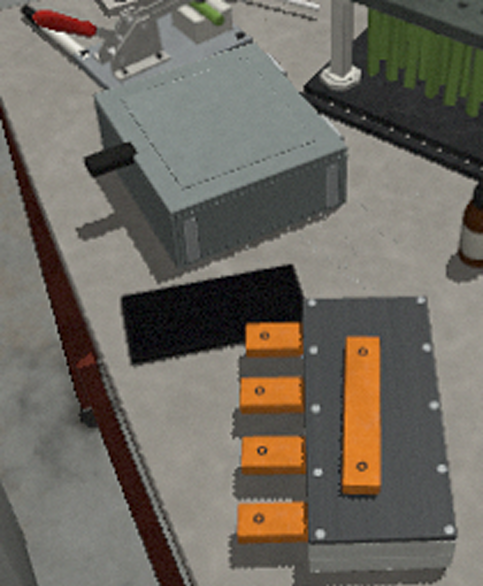

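The crops show the lid corners, the tab, the rack corners and the bar holes clearly in both views, so I'll triangulate them.

```bash
python3 - <<'E'
from meas import *
T=pickle.load(open("top.pkl","rb"));S=pickle.load(open("scene.pkl","rb"))
t=lambda p:(np.array(p,float)+.5)/3-.5+[120,150]
c=lambda p:(np.array(p,float)+.5)/2.3-.5+[110,90]
def go(n,a,b): print(n);print(tri(T,t(a),S,c(b)))
go("lid FL FR RR",[(41,296),(281,300),(287,80)],[(97,95),(172,208),(346,153)])
go("rack FL RL RR FR",[(436,232),(493,122),(735,250),(683,357)],[(303,298),(425,297),(455,537),(306,540)])
go("holes 1-4",[(445,280),(503,317),(565,348),(627,384)],[(264,337),(259,391),(262,450),(258,519)])
go("bar5 holes",[(536,216),(648,286)],[(362,351),(361,466)])
print("lid z70",onz(T,t([(41,296),(281,300),(287,80),(55,76)]),70)); print("tab end z72, root",onz(T,t([(157,351),(158,293)]),72))
print("rack z47",onz(T,t([(436,232),(493,122),(735,250),(683,357)]),47))
for b in blobs(T):
    if 255<b[0][0]<345 and b[0][1]>200: print(b[0],onz(T,b[2],33 if b[1]<400 else 60).round(1).tolist())
print("phone",onz(T,t([(350,201),(432,224),(383,405),(297,381)]),9))
E
```

```text
lid FL FR RR
[[445.7 142.5  69.    2.8]
 [459.1 -38.7  76.4   1.2]
 [630.3 -21.   60.5   3.4]]
rack FL RL RR FR
[[ 526.6 -150.3   47.6    2.7]
 [ 618.8 -186.9   43.1    1.1]
 [ 535.1 -383.7   43.7    0. ]
 [ 445.2 -346.4   49.4    5.9]]
holes 1-4
[[ 490.  -160.7   29.5    1.2]
 [ 465.7 -208.6   31.1    0.9]
 [ 446.8 -258.6   32.3    0.3]
 [ 423.5 -308.5   30.9    1.7]]
bar5 holes
[[ 543.4 -225.6   58.6    1. ]
 [ 498.1 -315.3   59.2    0.7]]
lid z70 [[444.2 142.4  70. ]
 [459.  -38.   70. ]
 [629.6 -22.5  70. ]
 [614.7 157.6  70. ]]
tab end z72, root [[411.9  49.6  72. ]
 [454.9  54.7  72. ]]
rack z47 [[ 525.4 -149.9   47. ]
 [ 617.4 -186.6   47. ]
 [ 534.6 -382.9   47. ]
 [ 448.2 -347.5   47. ]]
[316.7 233.6] [[537.9, -206.0, 60.0], [561.6, -217.9, 60.0], [502.8, -333.7, 60.0], [479.6, -321.5, 60.0]]
[269.4 240.1] [[481.4, -142.9, 33.0], [523.3, -161.1, 33.0], [513.2, -184.3, 33.0], [471.5, -166.0, 33.0]]
[289.2 251.7] [[456.1, -191.2, 33.0], [502.2, -209.4, 33.0], [493.2, -232.8, 33.0], [447.3, -214.5, 33.0]]
[309.6 262.4] [[437.4, -240.6, 33.0], [481.1, -258.3, 33.0], [471.8, -282.5, 33.0], [428.2, -264.7, 33.0]]
[330.2 274.1] [[414.2, -289.9, 33.0], [459.5, -308.7, 33.0], [450.3, -332.6, 33.0], [405.2, -313.7, 33.0]]
phone [[ 548.9  -78.4    9. ]
 [ 536.8 -146.5    9. ]
 [ 389.8 -121.8    9. ]
 [ 401.7  -52.2    9. ]]
```

```bash
cat >> h.py <<'E'
def state():
    o=manip.get_obs();x,y,z,w=o["orientation"]
    from scipy.spatial.transform import Rotation as R
    return o,R.from_quat(o["orientation"]).as_matrix()
def plan(pos,ydeg=None):
    """shift in tool axes (m) after turning so tool y points along ydeg (world)"""
    o,R=state(); cur=np.degrees(np.arctan2(R[1,1],R[0,1])); a=cur if ydeg is None else ydeg
    d=np.array(pos)-o["tool_pos"]; y=np.array([np.cos(np.radians(a)),np.sin(np.radians(a)),0]); x=np.array([-y[1],y[0],0])
    print("pos",o["tool_pos"].round(1),"yaw",cur.round(2),"turn",round(-((a-cur+90)%180-90),2),"shift m",(np.array([d@x,d@y,-d[2]])/1000).round(4),"tilt",R[:,2].round(3))
C=np.array([536.9,59.9]);cx=np.array([.9963,.0854]);cy=np.array([-.0854,.9963])   # case centre, axes (yaw 4.9)
RC=np.array([531.4,-266.7]);rx=np.array([.926,-.378]);ry=np.array([.378,.926])    # rack
def case(x,y,z): return [*(C+x*cx+y*cy),z]
def rack(x,y,z): return [*(RC+x*rx+y*ry),z]
E
python3 - <<'E'
from meas import *
T=pickle.load(open("top.pkl","rb"));S=pickle.load(open("scene.pkl","rb"))
print(tri(T,[(147,151),(283,72)],S,[(256,85),(401,134)]))
plan(case(-112,0,130),94.9)
th=np.arange(0,1.81,.1);x=-197*np.cos(th)+4*np.sin(th);z=197*np.sin(th)+4*np.cos(th)
print("arc fwd, up mm");print(np.c_[np.diff(x),np.diff(z)].round(0).tolist())
for i,y in enumerate([81,27,-27,-81]):print(i+1,"front grasp",rack(-74,y,0))
for p in [(490,-160.7),(465.7,-208.6),(446.8,-258.6),(423.5,-308.5)]: d=np.array(p)-RC;print(d@rx,d@ry)
E
```

```text
[[ 671.2  124.3  132.1   28.8]
 [ 869.5 -154.5  140.     6.4]]
pos [304.2 630.  192.2] yaw 64.23 turn -30.67 shift m [-0.1 -0.6  0.1] tilt [-0. -0. -1.]
arc fwd, up mm
[[1.0, 20.0], [3.0, 19.0], [5.0, 19.0], [7.0, 18.0], [9.0, 18.0], [11.0, 17.0], [12.0, 15.0], [14.0, 14.0], [15.0, 13.0], [16.0, 11.0], [17.0, 9.0], [18.0, 8.0], [19.0, 6.0], [19.0, 4.0], [20.0, 2.0], [20.0, 0.0], [20.0, -2.0], [19.0, -4.0]]
1 front grasp [np.float64(493.49399999999997), np.float64(-163.72199999999998), 0]
2 front grasp [np.float64(473.082), np.float64(-213.72599999999997), 0]
3 front grasp [np.float64(452.66999999999996), np.float64(-263.72999999999996), 0]
4 front grasp [np.float64(432.258), np.float64(-313.734), 0]
-78.40439999999998 82.50680000000001
-82.79999999999998 28.966
-81.40139999999997 -24.478200000000022
-84.11499999999997 -79.49300000000001
```

```bash
sed -i 's/np.set_printoptions.*/np.set_printoptions(precision=3,suppress=True)/' meas.py; sed -i 's/RC=np.array(\[531.4,-266.7\])/RC=np.array([532.1,-265.0])/' h.py
python3 -c "
from meas import *
plan(case(-112,0,130),94.9)"
```

```text
pos [304.2 630.  192.2] yaw 64.23 turn -30.67 shift m [-0.071 -0.588  0.062] tilt [-0.    -0.001 -1.   ]
```

Emit:
jog_arm(motion="0.5 0 0 0 -5.1; 0.5 0 0 0 -5.1; 0.5 0 0 0 -5.1; 0.5 0 0 0 -5.1; 0.5 0 0 0 -5.1; 0.5 0 0 0 -5.1; 0.5 -0.008 -0.045 0 0; 0.5 -0.008 -0.045 0 0; 0.5 -0.008 -0.045 0 0; 0.5 -0.008 -0.045 0 0; 0.5 -0.008 -0.045 0 0; 0.5 -0.008 -0.045 0 0; 0.5 -0.008 -0.045 0 0; 0.5 -0.008 -0.045 0 0; 0.5 0 -0.045 0 0; 0.5 0 -0.045 0 0; 0.5 0 -0.045 0 0; 0.5 0 -0.045 0 0; 0.5 0 -0.045 0 0; 0.5 0 0 0 0")

```text
time: 2.1
tool_pos: [417.4, 49.0, 192.8]
orientation: [-0.04, 0.999, -0.0, 0.0]
wrist_force: [0.3, 0.8, 0.7]
grip_width: 45.6
grip_force: 0.0
```

```bash
python3 -c "
from meas import *
plan(case(-112,0,51),94.9)"
```

```text
pos [417.4  49.  192.8] yaw 94.56 turn -0.34 shift m [-0.008  0.001  0.142] tilt [ 0.    -0.001 -1.   ]
```

Emit:
jog_arm(motion="0.5 -0.008 0.001 0.022 -0.3; 0.5 0 0 0.03 0; 0.5 0 0 0.03 0; 0.5 0 0 0.03 0; 0.5 0 0 0.02 0; 0.5 0 0 0.01 0; 0.5 0 0 0 0; 0.5 0 0 0 0")

```text
time: 2.9
tool_pos: [425.7, 54.8, 51.4]
orientation: [-0.045, 0.999, 0.0, 0.0]
wrist_force: [-0.6, -0.0, 1.0]
grip_width: 46.0
grip_force: 0.0
```

```bash
python3 -c "
from meas import *
plan(case(-112,0,51),94.9)
for n in ('top','scene'):
  s=snapshot(n);cv2.imwrite('pics/'+n+'1.png',s['pixels'])
a=cv2.imread('pics/top1.png')[170:310,100:260];b=cv2.imread('pics/scene1.png')[90:230,100:260]
cv2.imwrite('pics/tab1.png',cv2.resize(np.hstack([a,b]),None,fx=2.5,fy=2.5))"
```

```text
pos [425.7  54.8  51.4] yaw 95.14 turn 0.24 shift m [ 0.001 -0.004  0.   ] tilt [ 0.  0. -1.]
```

View pics/tab1.png

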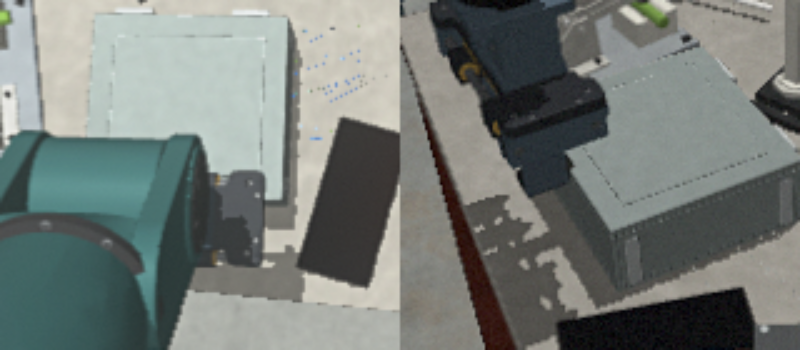

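The gripper sits over the tab at the lid's front edge with no contact force. It is 4 mm off in y, so I'll correct that and close.

Emit:
jog_arm(motion="0.5 0 -0.004 0 0; 0.5 0 0 0 0; 0 0 0 0 0; 0 0 0 0 0; 0 0 0 0 0; 0 0 0 0 0; 0 0 0 0 0; 0 0 0 0 0; 0 0 0 0 0", force=15)

```text
time: 3.9
tool_pos: [426.7, 50.7, 51.5]
orientation: [-0.045, 0.999, 0.0, 0.001]
wrist_force: [-0.8, 1.2, 11.3]
grip_width: 0.5
grip_force: 5.9
```

```bash
python3 -c "
from meas import *
for n in ('top','scene'):
  s=snapshot(n);cv2.imwrite('pics/'+n+'2.png',s['pixels'])
b=cv2.imread('pics/scene2.png')[60:220,90:290]
cv2.imwrite('pics/tab2.png',cv2.resize(b,None,fx=3.7,fy=3.7,interpolation=cv2.INTER_CUBIC));print(state()[0])"
```

```text
{'time': 4.0, 'q': array([ 0.064,  0.205,  2.318,  0.   ,  0.617, -1.596]), 'dq': array([ 0.   ,  0.   , -0.   , -0.   ,  0.001,  0.   ]), 'joint_torque': array([ -0.292, -40.827, -24.245,  -0.127,  -0.047,   0.004]), 'tool_pos': array([426.702,  50.68 ,  51.531]), 'orientation': array([-0.045,  0.999,  0.   ,  0.001]), 'wrist_force': array([-0.639,  1.073, 12.176]), 'torque': array([0.183, 0.095, 0.038]), 'grip_force': 5.924999378621578, 'grip_width': 0.24259209577693527}
```

View pics/tab2.png

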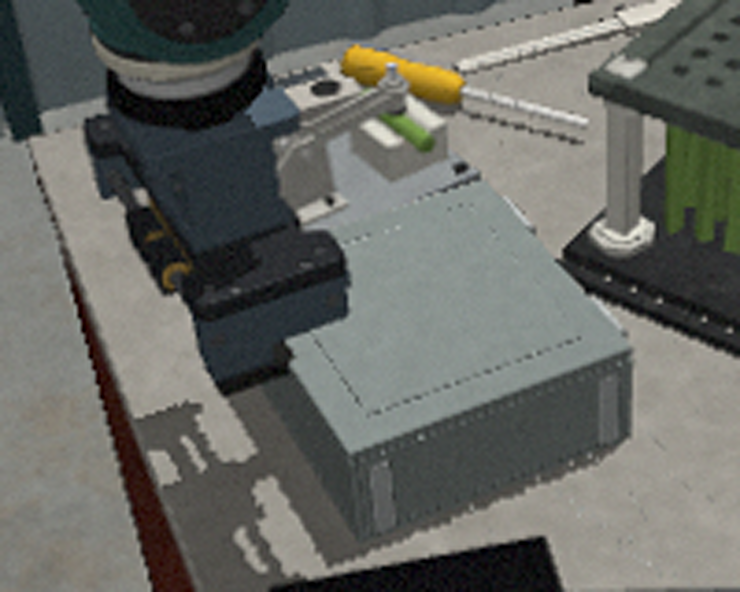

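```bash
python3 -c "
from meas import *
T=pickle.load(open('top.pkl','rb'));S=pickle.load(open('scene.pkl','rb'))
t=lambda p:(np.array(p,float)+.5)/3-.5+[120,150]
c=lambda p:(np.array(p,float)+.5)/2.3-.5+[110,90]
print(tri(T,t([(157,351),(158,296)]),S,c([(88,165),(133,153)])))
q=proj(S,[[426.7,50.7,51.5],[426.7,50.7,70.5],[426.7,50.7,130],case(-126,0,66),case(-86,0,66),case(-112,-10,72)])
print(q,(q-[90,60])*3.7)"
```

```text
[[412.044  50.043  69.258   0.073]
 [453.889  56.015  62.773   1.08 ]]
[[156.067 165.687]
 [154.775 158.758]
 [150.522 135.731]
 [148.002 163.029]
 [166.36  156.492]
 [155.888 161.402]] [[244.449 391.041]
 [239.667 365.406]
 [223.93  280.206]
 [214.607 381.208]
 [282.533 357.019]
 [243.787 375.186]]
```

Emit:
jog_arm(motion="0.6 0 0 0 0; 0.6 0 0 0 0; 0.6 0 0 0 0; 0.6 0 0 0 0; 0.6 0 0 0 0; 0.6 0 0 0 0")

```text
time: 4.6
tool_pos: [425.4, 50.6, 50.7]
orientation: [-0.045, 0.999, 0.0, -0.0]
wrist_force: [0.2, -0.4, -0.2]
grip_width: 45.4
grip_force: 0.0
```

Emit:
jog_arm(motion="0.6 0 0 -0.04 0; 0.6 0 0 -0.04 0; 0.6 0 0 -0.04 0; 0.6 0 0 0 0; 0.6 0 0 0 0")

```text
time: 5.1
tool_pos: [425.9, 50.6, 171.3]
orientation: [-0.045, 0.999, 0.0, 0.001]
wrist_force: [-0.1, 0.1, -0.1]
grip_width: 54.8
grip_force: 0.0
```

```bash
python3 -c "
from meas import *
a=snapshot('top')['pixels'][170:310,100:260];b=snapshot('scene')['pixels'][60:200,90:250]
cv2.imwrite('pics/tab3.png',cv2.resize(np.hstack([a,b]),None,fx=2.5,fy=2.5))
print(state()[0]['grip_width'])"
```

```text
54.88946247634035
```

View pics/tab3.png

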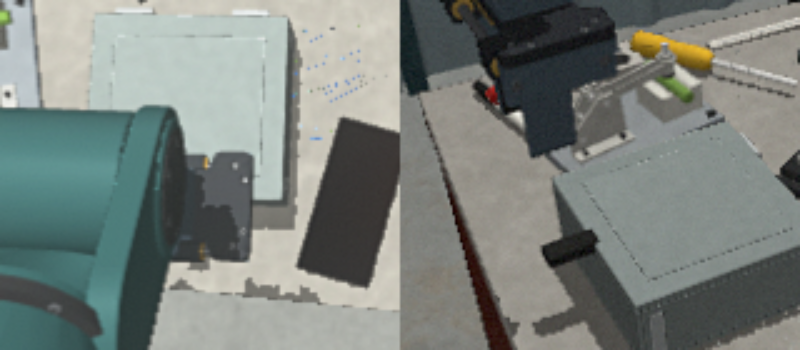

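The lid is still shut and the tab is exactly where I measured it (scene about (148,162)). I'll go back down and close in stages, watching the width.

Emit:
jog_arm(motion="0.5 0 0 0.04 0; 0.5 0 0 0.04 0; 0.5 0 0 0.035 0; 0.5 0 0 0.008 0; 0.5 0 0 0 0; 0.3 0 0 0 0; 0.3 0 0 0 0; 0.3 0 0 0 0; 0.3 0 0 0 0")

```text
time: 6.1
tool_pos: [426.2, 50.6, 48.7]
orientation: [-0.045, 0.999, 0.0, 0.001]
wrist_force: [-0.3, -0.3, 0.6]
grip_width: 27.3
grip_force: 0.0
```

Emit:
jog_arm(motion="0.15 0 0 0 0; 0.15 0 0 0 0; 0.15 0 0 0 0")

```text
time: 6.4
tool_pos: [425.9, 52.2, 48.4]
orientation: [-0.044, 0.999, 0.001, 0.0]
wrist_force: [-2.6, 29.0, 5.8]
grip_width: 21.2
grip_force: 15.0
```

Emit:
jog_arm(motion="0 0 0 0 0; 0 0 0 0 0")

```text
time: 6.6
tool_pos: [426.0, 51.2, 48.3]
orientation: [-0.045, 0.999, 0.0, 0.0]
wrist_force: [0.3, 2.1, 2.1]
grip_width: 24.3
grip_force: 1.5
```

Emit:
jog_arm(motion="0 0 0 0 0; 0 0 0 0 0; 0 0 0 0 0")

```text
time: 6.9
tool_pos: [425.8, 51.9, 48.1]
orientation: [-0.044, 0.999, 0.001, 0.0]
wrist_force: [-1.7, 29.6, 3.4]
grip_width: 21.5
grip_force: 15.0
```

Emit:
jog_arm(motion="0 0 0.002 0 0; 0 0 0 0 0; 0 0 0 0 0")

```text
time: 7.2
tool_pos: [425.7, 53.1, 48.1]
orientation: [-0.044, 0.999, 0.001, 0.0]
wrist_force: [-0.7, 12.9, 4.1]
grip_width: 19.4
grip_force: 15.0
```

Emit:
jog_arm(motion="0 0 0.001 0 0; 0 0 0 0 0; 0 -0.001 0 -0.020 0; 0 -0.003 0 -0.019 0; 0 -0.005 0 -0.019 0; 0 -0.007 0 -0.018 0; 0 0 0 0 0", force=20)

```text
time: 7.9
tool_pos: [442.4, 54.8, 125.5]
orientation: [-0.045, 0.999, -0.0, 0.001]
wrist_force: [1.9, -1.9, -3.9]
grip_width: 19.1
grip_force: 20.0
```

Gripped and rising along the arc; I'll continue.

Emit:
jog_arm(motion="0 -0.009 0 -0.018 0; 0 -0.011 0 -0.017 0; 0 -0.012 0 -0.015 0; 0 -0.014 0 -0.014 0; 0 -0.015 0 -0.013 0; 0 -0.016 0 -0.011 0; 0 -0.017 0 -0.009 0; 0 0 0 0 0")

```text
time: 8.7
tool_pos: [536.3, 62.6, 222.0]
orientation: [-0.045, 0.999, -0.001, 0.0]
wrist_force: [-10.7, -8.0, 19.6]
grip_width: 19.3
grip_force: 20.0
```

Emit:
jog_arm(motion="0 0.001 0 -0.003 0; 0 0 0 0 0", force=12)

```text
time: 8.9
tool_pos: [533.6, 62.4, 222.4]
orientation: [-0.045, 0.999, -0.001, -0.0]
wrist_force: [3.2, -6.7, -6.4]
grip_width: 19.2
grip_force: 12.0
```

Emit:
jog_arm(motion="0 -0.018 -0.0005 -0.008 0; 0 -0.019 -0.0005 -0.006 0; 0 -0.019 -0.0005 -0.004 0; 0 -0.02 -0.0005 -0.002 0; 0 -0.02 0 0 0; 0 0 0 0 0")

```text
time: 9.5
tool_pos: [632.4, 70.3, 244.7]
orientation: [-0.045, 0.999, 0.0, 0.001]
wrist_force: [-2.1, 3.0, 18.2]
grip_width: 19.6
grip_force: 12.0
```

Emit:
jog_arm(motion="0 0 0 -0.002 0; 0 -0.02 0 0.001 0; 0 -0.018 0 0.004 0; 0 0 0 0 0; 0 0 0 0 0")

```text
time: 10.0
tool_pos: [668.9, 73.3, 241.4]
orientation: [-0.045, 0.999, 0.0, 0.001]
wrist_force: [2.2, 1.5, 11.4]
grip_width: 19.5
grip_force: 12.0
```

Emit:
jog_arm(motion="0 -0.003 0 0 0; 0 0 0 0 0; 0.5 0 0 0 0; 0.5 0 0 0 0; 0.5 0 0 0 0; 0.5 0 0 0 0; 0.5 0 0 -0.02 0; 0.5 0 0 -0.04 0; 0.5 0 0 -0.03 0; 0.5 0.04 0 0 0; 0.5 0.04 0 0 0; 0.5 0.04 0 0 0; 0.5 0.04 0 0 0; 0.5 0.04 -0.03 0 0; 0.5 0.04 -0.04 0 0; 0.5 0 -0.04 0 0; 0.5 0 -0.04 0 0; 0.5 0 -0.04 0 0; 0.5 0 0 0 0")

```text
time: 11.9
tool_pos: [452.7, -135.4, 330.8]
orientation: [-0.043, 0.999, -0.0, 0.0]
wrist_force: [-0.0, 0.3, -0.3]
grip_width: 45.8
grip_force: 0.0
```

```bash
python3 -c "
from meas import *
a=snapshot('top');b=snapshot('scene')
pickle.dump(a,open('top4.pkl','wb'));pickle.dump(b,open('scene4.pkl','wb'))
cv2.imwrite('pics/open4.png',cv2.resize(np.hstack([a['pixels'][60:310,100:380],b['pixels'][60:310,90:320]]),None,fx=1.5,fy=1.5))
plan(rack(-75,81,100),67.8);plan(rack(-75,27,100),67.8)
for n,s,box in(('t',a,(250,350)),('s',b,(205,280))):
  for q in blobs(s):
    if box[0]<q[0][0]<box[1]: print(n,q[0],q[1])
"
```

```text
pos [ 452.4 -132.6  330.6] yaw 95.02 turn 27.22 shift m [-0.049 -0.011  0.231] tilt [-0.  0. -1.]
pos [ 452.4 -132.6  330.6] yaw 95.02 turn 27.22 shift m [-0.049 -0.066  0.231] tilt [-0.  0. -1.]
t [339.676  79.019] 516
t [330.15  241.671] 280
t [330.249 274.1  ] 241
t [307.274 268.119] 84
s [209.079  82.286] 63
s [228.657 236.91 ] 332
s [266.86  270.718] 1055
s [227.651 261.065] 401
s [228.552 287.439] 426
s [228.066 316.754] 484
```

View pics/open4.png

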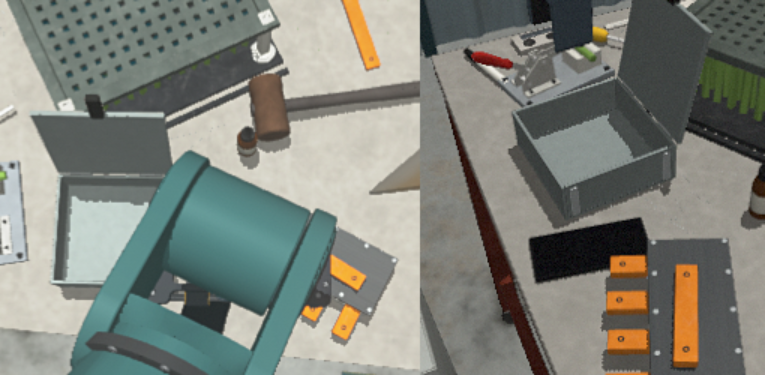

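The lid rests open past upright, the case is empty, and all five bars are unmoved. I'll take bar_5 first.

Emit:
jog_arm(motion="0.5 0 0 0 8; 0.5 0 0 0 8; 0.5 0 0 0 8; 0.5 0 0 0 8; 0.5 0 0 0 8; 0.5 0 0 0 8; 0.5 0 0 0 8; 0.5 0 0 0 8; 0.5 0 0 0 8; 0.5 0 0 0 8; 0.5 0 0 0 8; 0.5 0 0 0 8; 0.5 0 0 0 8; 0.5 0 0 0 8; 0.5 0 0 0 8; 0.5 0 0 0 1.8; 0.5 0 0 0 0")

```text
time: 13.7
tool_pos: [452.6, -130.9, 330.7]
orientation: [0.851, 0.525, -0.0, -0.0]
wrist_force: [-0.5, -0.4, -0.7]
grip_width: 45.6
grip_force: 0.0
```

```bash
python3 -c "
from meas import *
plan([520.7,-270,100],-26.8)"
```

```text
pos [ 452.6 -130.9  330.7] yaw -26.6 turn 0.2 shift m [-0.093  0.123  0.231] tilt [-0.  0. -1.]
```

Emit:
jog_arm(motion="0.5 -0.031 0.041 0 0.2; 0.5 -0.031 0.041 0 0; 0.5 -0.031 0.041 0 0; 0.5 0 0 0.045 0; 0.5 0 0 0.045 0; 0.5 0 0 0.045 0; 0.5 0 0 0.045 0; 0.5 0 0 0.04 0; 0.5 0 0 0 0; 0.5 0 0 0 0")

```text
time: 14.7
tool_pos: [519.0, -266.3, 111.5]
orientation: [0.852, 0.524, -0.0, -0.0]
wrist_force: [0.4, -0.1, 0.3]
grip_width: 46.0
grip_force: 0.0
```

```bash
python3 -c "
from meas import *
plan([520.7,-270,50.5],-26.8)
b=snapshot('scene')
for q in blobs(b):
    if 205<q[0][0]<280: print(q[0],q[1])
"
```

```text
pos [ 519.  -266.3  111.5] yaw -26.79 turn 0.01 shift m [-0.003  0.003  0.061] tilt [-0.001  0.    -1.   ]
[256.688 201.75 ] 80
[228.756 237.094] 360
[266.942 270.561] 1037
[227.59  261.384] 424
[228.781 287.62 ] 429
[228.22  317.073] 490
```

Emit:
jog_arm(motion="0.5 -0.003 0.003 0.03 0; 0.5 0 0 0.02 0; 0.5 0 0 0.01 0; 0.5 0 0 0 0; 0.5 0 0 0 0; 0.3 0 0 0 0; 0.1 0 0 0 0; 0.1 0 0 0 0; 0.1 0 0 0 0; 0.1 0 0 0 0; 0.1 0 0 0 0", force=25)

```text
time: 15.85
tool_pos: [520.0, -270.9, 50.8]
orientation: [0.852, 0.523, -0.0, -0.0]
wrist_force: [0.1, -0.6, -0.3]
grip_width: 8.9
grip_force: 0.0
```

```bash
python3 -c "
from meas import *
a=snapshot('top');b=snapshot('scene')
cv2.imwrite('pics/b5.png',cv2.resize(np.hstack([a['pixels'][190:310,240:380],b['pixels'][210:330,190:330]]),None,fx=2.8,fy=2.8))
for q in blobs(b):
    if 205<q[0][0]<280: print(q[0],q[1],q[2].ravel())
"
```

```text
[232.352 234.914] 128 [220. 231. 241. 231. 241. 238. 220. 238.]
[266.983 280.997] 660 [259. 245. 275. 245. 275. 304. 259. 304.]
[227.59  261.384] 424 [214. 254. 241. 254. 241. 269. 214. 269.]
[228.813 287.621] 428 [215. 280. 242. 280. 242. 295. 215. 295.]
[228.079 317.077] 491 [213. 309. 243. 309. 243. 325. 213. 325.]
```

View pics/b5.png

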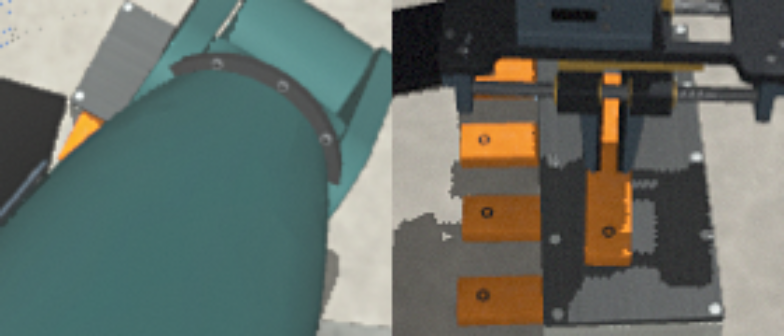

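```bash
python3 -c "
from meas import *
S=snapshot('scene')
print(proj(S,[[520,-270.9,z] for z in (50,55,60,65,70)]), (np.array([[592,165],[628,172],[582,165],[632,172]])-[392,0])/2.8+[190,210])
print(proj(S,[[518.3,-275.8,60],[520.8,-270.4,60]]),state()[0]['wrist_force'])
"
```

```text
[[266.689 269.632]
 [266.79  267.917]
 [266.892 266.185]
 [266.995 264.436]
 [267.098 262.669]] [[261.429 268.929]
 [274.286 271.429]
 [257.857 268.929]
 [275.714 271.429]]
[[267.287 268.776]
 [267.191 265.791]] [0.084 0.026 0.26 ]
```

```bash
python3 -c "
from meas import *
S=pickle.load(open('scene.pkl','rb'))
d=np.array([.451,.893]);n=np.array([.893,-.451])
for z in (50,60,65,70,75): 
  P=[[*(np.array([520,-270.9])-16*d+k*n),z] for k in(-5,5)]; print(z,proj(S,P).ravel())
"
```

```text
50 [263.568 277.617 269.647 277.788]
60 [263.743 274.204 269.883 274.377]
65 [263.831 272.471 270.002 272.645]
70 [263.921 270.721 270.123 270.895]
75 [264.011 268.952 270.245 269.127]
```

Emit:
jog_arm(motion="0.5 0 0 0 0; 0.5 0 0 0 0; 0.5 0 0 0 0; 0.5 0 0 0 0; 0.5 0 0 0 0; 0.5 0 0 0 0; 0.5 0 0 0.004 0; 0.5 0 0 0 0")

```text
time: 16.8
tool_pos: [519.7, -270.7, 46.3]
orientation: [0.852, 0.523, -0.0, -0.0]
wrist_force: [-1.2, 0.5, -0.5]
grip_width: 45.4
grip_force: 0.0
```

Comparing the picture with projected points puts the real fingertips about 19 mm above the reported TCP: at a reading of 46 mm there is no contact with the 47 mm cover. I'll correct for it and descend cautiously.

Emit:
jog_arm(motion="0.5 0 0 0.004 0; 0.5 0 0 0.004 0; 0.5 0 0 0.003 0; 0.5 0 0 0 0")

```text
time: 17.2
tool_pos: [519.7, -270.7, 35.2]
orientation: [0.852, 0.523, -0.0, -0.0]
wrist_force: [-0.4, -0.2, 0.0]
grip_width: 45.6
grip_force: 0.0
```

Emit:
jog_arm(motion="0.5 0 0 0.0015 0; 0.5 0 0 0 0")

```text
time: 17.4
tool_pos: [520.0, -270.8, 34.2]
orientation: [0.852, 0.523, -0.0, -0.0]
wrist_force: [0.2, -0.3, 0.4]
grip_width: 45.4
grip_force: 0.0
```

Emit:
jog_arm(motion="0.5 0 0 0.0015 0; 0.5 0 0 0 0")

```text
time: 17.6
tool_pos: [520.0, -270.9, 32.8]
orientation: [0.852, 0.523, -0.0, -0.0]
wrist_force: [0.1, 0.6, 0.1]
grip_width: 45.6
grip_force: 0.0
```

Emit:
jog_arm(motion="0.5 0 0 0.0015 0; 0.5 0 0 0 0")

```text
time: 17.8
tool_pos: [519.9, -270.8, 31.2]
orientation: [0.852, 0.523, -0.0, -0.0]
wrist_force: [0.1, 0.2, 1.0]
grip_width: 46.0
grip_force: 0.0
```

Emit:
jog_arm(motion="0.3 0 0 0 0; 0.1 0 0 0 0; 0.1 0 0 0 0; 0.1 0 0 0 0; 0.1 0 0 0 0; 0.1 0 0 0 0", force=25)

```text
time: 18.4
tool_pos: [520.1, -270.9, 31.4]
orientation: [0.852, 0.523, 0.0, 0.0]
wrist_force: [0.5, -0.1, 1.6]
grip_width: 25.9
grip_force: 25.0
```

Emit:
jog_arm(motion="0.1 0 0 -0.02 0; 0.1 0 0 -0.045 0; 0.1 0 0 -0.045 0; 0.1 0 0 -0.045 0; 0.1 0 0 0 7.5; 0.1 0 0 0 7.5; 0.1 0 0 0 7.5; 0.1 0 0 0 7.5; 0.1 0 0 0 7.5; 0.1 0 0 0 7.5; 0.1 0 0 0 7.5; 0.1 0 0 0 5.8; 0.1 0 0 0 0")

```text
time: 19.7
tool_pos: [519.9, -270.8, 186.3]
orientation: [0.999, 0.041, -0.0, -0.0]
wrist_force: [-0.0, -0.9, -0.0]
grip_width: 25.9
grip_force: 25.0
```

```bash
python3 -c "
from meas import *
plan(case(0,52,-4),-85.1)"
```

```text
pos [ 519.9 -270.8  186.3] yaw -85.26 turn -0.16 shift m [ 0.045 -0.38   0.19 ] tilt [-0.  0. -1.]
```

Emit:
jog_arm(motion="0.1 0.005 -0.042 0 0; 0.1 0.005 -0.042 0 0; 0.1 0.005 -0.042 0 0; 0.1 0.005 -0.042 0 0; 0.1 0.005 -0.042 0 0; 0.1 0.005 -0.042 0 0; 0.1 0.005 -0.042 0 0; 0.1 0.005 -0.042 0 0; 0.1 0.005 -0.042 0 0; 0.1 0 0 0 0; 0.1 0 0 0 0; 0.1 0 0 0.04 0; 0.1 0 0 0.04 0; 0.1 0 0 0.03 0; 0.1 0 0 0 0; 0.1 0 0 0 0")

```text
time: 21.3
tool_pos: [533.2, 108.7, 76.8]
orientation: [0.999, 0.042, -0.0, 0.0]
wrist_force: [0.7, -0.2, 0.4]
grip_width: 25.8
grip_force: 25.0
```

```bash
python3 -c "
from meas import *
plan(case(0,52,-4),-85.1)
b=snapshot('scene');cv2.imwrite('pics/p5.png',cv2.resize(b['pixels'][60:260,100:340],None,fx=2,fy=2))"
```

```text
pos [533.2 108.7  76.8] yaw -85.18 turn -0.08 shift m [-0.001 -0.003  0.081] tilt [-0.001 -0.    -1.   ]
```

View pics/p5.png

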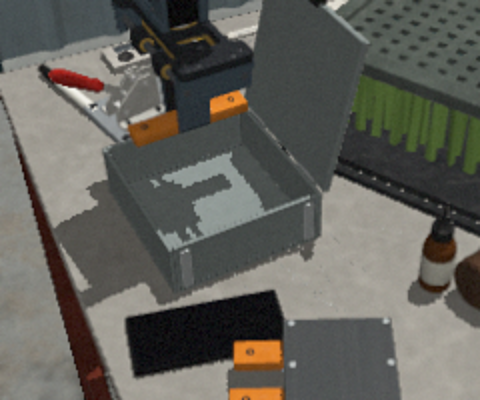

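The bar is held level above the case, parallel to its x axis. I'll lower and release it.

Emit:
jog_arm(motion="0.1 0 -0.001 0.03 0; 0.1 0 0 0.03 0; 0.1 0 0 0.018 0; 0.1 0 0 0 0; 0.1 0 0 0 0; 0.38 0 0 0 0; 0.38 0 0 0 0; 0.38 0 0 0 0; 0.38 0 0 0 0; 0.38 0 0 -0.03 0; 0.38 0 0 -0.04 0; 0.38 0 0 -0.04 0; 0.5 0 0.02 -0.04 0; 0.5 0 0.045 -0.04 0; 0.5 0 0.045 0 0; 0.5 0 0.045 0 0; 0.5 -0.02 0.045 0 0; 0.5 -0.02 0.045 0 0; 0.5 0 0 0 0")

```text
time: 23.25
tool_pos: [511.5, -133.3, 181.7]
orientation: [0.999, 0.04, -0.0, 0.0]
wrist_force: [-0.4, 0.2, -0.6]
grip_width: 45.5
grip_force: 0.0
```

```bash
python3 -c "
from meas import *
plan(rack(-74,81,60),-112.2)
s=snapshot('scene')
for q in blobs(s):
    if 120<q[0][0]<280: print(q[0],q[1],q[2].ravel(), onz(s,q[0],18))
print('case xy',[( (onz(s,q[0],18)[0,:2]-C)@cx,(onz(s,q[0],18)[0,:2]-C)@cy) for q in blobs(s) if 120<q[0][0]<280 and 100<q[0][1]<200])"
```

```text
pos [ 511.5 -133.3  181.7] yaw -85.41 turn 26.79 shift m [-0.005  0.033  0.122] tilt [-0.    -0.001 -1.   ]
[190.459 151.459] 434 [168.478 153.546 216.518 136.301 220.269 146.75  172.229 163.995] [[516.382 100.781  18.   ]]
[228.754 237.075] 358 [217. 230. 241. 230. 241. 244. 217. 244.] [[ 498.981 -157.082   18.   ]]
[228.    261.435] 391 [214. 254. 241. 254. 241. 269. 214. 269.] [[ 476.071 -207.226   18.   ]]
[228.773 287.657] 428 [215. 280. 242. 280. 242. 295. 215. 295.] [[ 455.88  -257.812   18.   ]]
[228.171 316.966] 503 [213. 308. 243. 308. 243. 325. 213. 325.] [[ 433.019 -308.555   18.   ]]
case xy [(np.float64(-16.950511355062336), np.float64(42.481952042325474))]
```

Emit:
jog_arm(motion="0.42 0 0 0 7; 0.42 0 0 0 7; 0.42 0 0 0 7; 0.42 0 0 0 5.8; 0.42 -0.005 0.033 0 0; 0.42 0 0 0.045 0; 0.42 0 0 0.045 0; 0.42 0 0 0.03 0; 0.42 0 0 0 0; 0.42 0 0 0 0")

```text
time: 24.3
tool_pos: [496.6, -157.4, 62.1]
orientation: [0.982, -0.19, -0.0, -0.0]
wrist_force: [0.8, -0.8, 0.4]
grip_width: 38.5
grip_force: 0.0
```

```bash
python3 -c "
from meas import *
plan(rack(-74,81,-4),-112.2)"
```

```text
pos [ 496.6 -157.4   62.1] yaw -111.92 turn 0.28 shift m [-0.     0.005  0.066] tilt [-0.001  0.    -1.   ]
```

Emit:
jog_arm(motion="0.42 0 0.005 0 0; 0.42 0 0 0.03 0; 0.42 0 0 0.025 0; 0.42 0 0 0.01 0; 0.42 0 0 0 0; 0.42 0 0 0 0")

```text
time: 24.9
tool_pos: [495.1, -163.1, -2.1]
orientation: [0.982, -0.191, 0.001, 0.0]
wrist_force: [0.1, 0.1, -0.6]
grip_width: 38.8
grip_force: 0.0
```

```bash
python3 -c "
from meas import *
plan(rack(-74,81,-4),-112.2)
b=snapshot('scene');cv2.imwrite('pics/g1.png',cv2.resize(b['pixels'][200:320,170:320],None,fx=3.5,fy=3.5))"
```

```text
pos [ 495.1 -163.1   -2.1] yaw -111.97 turn 0.23 shift m [-0.001 -0.001  0.002] tilt [ 0.001 -0.001 -1.   ]
```

View pics/g1.png

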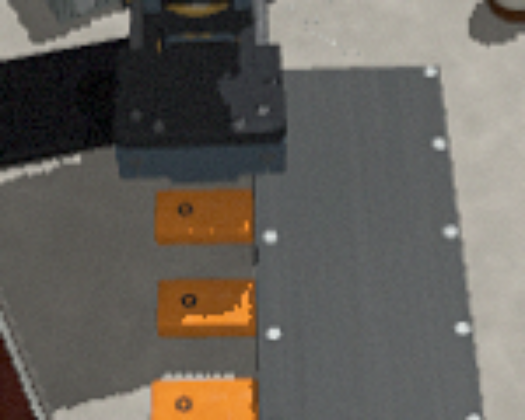

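The gripper stands over bar_1's end, clear of bar_2. I'll close and pull straight out.

Emit:
jog_arm(motion="0.1 0 0 0 0; 0.1 0 0 0 0; 0.1 0 0 0 0; 0.1 0 0 0 0; 0.1 0 0 0 0; 0.1 0 0 0 0", force=20)

```text
time: 25.55
tool_pos: [494.8, -162.9, -2.7]
orientation: [0.982, -0.191, 0.001, 0.0]
wrist_force: [-2.0, 0.9, 10.7]
grip_width: 25.9
grip_force: 20.0
```

Emit:
jog_arm(motion="0.1 0 0 -0.003 0; 0.1 0 0 0 0; 0.1 -0.015 0 0 0; 0.1 -0.02 0 0 0; 0.1 0 0 0 0", force=25)

```text
time: 26.05
tool_pos: [458.1, -148.1, -1.1]
orientation: [0.982, -0.191, -0.002, -0.0]
wrist_force: [-0.5, -0.3, -0.9]
grip_width: 26.2
grip_force: 25.0
```

Emit:
jog_arm(motion="0.1 -0.02 0 0 0; 0.1 -0.02 0 0 0; 0.1 -0.02 0 0 0; 0.1 0 0 0 0; 0.1 0 0 -0.04 0; 0.1 0 0 -0.045 0; 0.1 0 0 -0.045 0; 0.1 0 0 -0.04 0; 0.1 0.025 0 0 -7; 0.1 0.025 0 0 -7; 0.1 0.025 0 0 -7; 0.1 0 0 0 -6; 0.1 0 0 0 0; 0.1 0 0 0 0")

```text
time: 27.45
tool_pos: [478.0, -146.4, 169.4]
orientation: [0.999, 0.042, -0.0, -0.0]
wrist_force: [0.2, 0.2, -1.0]
grip_width: 25.9
grip_force: 25.0
```

```bash
python3 -c "
from meas import *
plan(case(-43,-52,2),-85.1)
s=snapshot('scene')
for q in blobs(s):
    if 120<q[0][0]<280: print(q[0],q[1],q[3])
s=snapshot('top')
for q in blobs(s):
    if 120<q[0][0]<350: print(q[0],q[1],q[3])"
```

```text
pos [ 478.  -146.4  169.4] yaw -85.16 turn -0.06 shift m [ 0.033 -0.148  0.167] tilt [-0.  0. -1.]
[260.676 149.357] 241 (14.861732482910156, 49.89809036254883)
[181.767 154.541] 257 (11.067973136901855, 24.665767669677734)
[201.333 167.282] 78 (15.297059059143066, 6.6679487228393555)
[227.574 261.251] 418 (15.0, 27.0)
[228.678 287.611] 435 (15.0, 27.0)
[228.17  316.949] 505 (17.0, 30.0)
[339.676  79.019] 516 (54.79097366333008, 9.532967567443848)
[158.225 214.423] 555 (10.74107551574707, 52.46394729614258)
[309.528 263.164] 195 (10.804409980773926, 20.06533432006836)
[330.249 274.1  ] 241 (11.180339813232422, 21.0190372467041)
```

Emit:
jog_arm(motion="0.1 0.009 -0.037 0 0; 0.1 0.008 -0.037 0 0; 0.1 0.008 -0.037 0 0; 0.1 0.008 -0.036 0 0; 0.1 0 0 0 0; 0.1 0 0 0.04 0; 0.1 0 0 0.04 0; 0.1 0 0 0 0; 0.1 0 0 0 0")

```text
time: 28.45
tool_pos: [498.0, 2.5, 90.0]
orientation: [0.999, 0.043, -0.001, -0.0]
wrist_force: [0.3, -0.5, -0.0]
grip_width: 25.8
grip_force: 25.0
```

```bash
python3 -c "
from meas import *
plan(case(-43,-50,-6),-85.1)"
```

```text
pos [498.    2.5  90. ] yaw -85.04 turn 0.06 shift m [ 0.001 -0.004  0.096] tilt [-0.001  0.    -1.   ]
```

Emit:
jog_arm(motion="0.1 0.001 -0.004 0.03 0; 0.1 0 0 0.03 0; 0.1 0 0 0.025 0; 0.1 0 0 0.01 0; 0.1 0 0 0 0; 0.1 0 0 0 0; 0.38 0 0 0 0; 0.38 0 0 0 0; 0.38 0 0 0 0; 0.38 0 0 -0.02 0; 0.38 0 0 -0.04 0; 0.42 0 0 -0.04 0; 0.42 0 0 -0.04 0; 0.42 -0.008 0.043 0 0; 0.42 -0.008 0.043 0 0; 0.42 -0.008 0.043 0 6.8; 0.42 -0.008 0.043 0 6.8; 0.42 -0.008 0.043 0 6.8; 0.42 0 0 0 6.8; 0.42 0 0 0 0")

```text
time: 30.45
tool_pos: [462.2, -208.6, 134.8]
orientation: [0.981, -0.194, 0.0, -0.0]
wrist_force: [0.3, 0.6, -0.2]
grip_width: 38.0
grip_force: 0.0
```

```bash
cat > look.py <<'E'
from meas import *
s=snapshot('scene');t=snapshot('top')
for n,v,b in(('s',s,280),('t',t,350)):
  for q in blobs(v):
    if 120<q[0][0]<b and q[0][1]>100:
      p=onz(v,q[0],18)[0,:2]; print(n,q[0].round(0),q[1],np.round(q[3],0),'case',((p-C)@cx).round(0),((p-C)@cy).round(0))
E
python3 -c "
from look import *
plan(rack(-74,27,60),-112.2)"
```

```text
s [179. 155.] 195 [11. 20.] case -44.0 43.0
s [228. 262.] 406 [15. 27.] case -84.0 -261.0
s [229. 288.] 441 [15. 27.] case -108.0 -309.0
s [228. 317.] 505 [17. 30.] case -135.0 -358.0
t [158. 214.] 556 [11. 52.] case 2.0 49.0
t [200. 215.] 544 [11. 52.] case 1.0 -51.0
pos [ 462.6 -207.4  134.7] yaw -111.97 turn 0.23 shift m [0.012 0.    0.075] tilt [ 0.  0. -1.]
```

Emit:
jog_arm(motion="0.42 0.012 0 0 0.2; 0.42 0 0 0.04 0; 0.42 0 0 0.04 0; 0.42 0 0 0 0; 0.42 0 0 0 0")

```text
time: 31.05
tool_pos: [474.2, -211.8, 54.9]
orientation: [0.981, -0.193, -0.001, -0.0]
wrist_force: [0.2, -0.4, 0.9]
grip_width: 38.5
grip_force: 0.0
```

```bash
python3 -c "
from meas import *
plan(rack(-74,27,-1),-112.2)"
```

```text
pos [ 474.2 -211.8   54.9] yaw -112.26 turn -0.06 shift m [-0.     0.     0.056] tilt [-0.001  0.001 -1.   ]
```

Emit:
jog_arm(motion="0.42 0 0 0.03 0; 0.42 0 0 0.02 0; 0.42 0 0 0.006 0; 0.42 0 0 0 0; 0.1 0 0 0 0; 0.1 0 0 0 0; 0.1 0 0 0 0; 0.1 0 0 0 0; 0.1 0 0 0 0; 0.1 0 0 0 0; 0.1 0 0 -0.003 0; 0.1 -0.01 0 0 0; 0.1 0 0 0 0")

```text
time: 32.35
tool_pos: [463.0, -207.7, 1.5]
orientation: [0.981, -0.194, -0.001, -0.0]
wrist_force: [-0.2, 0.7, -0.4]
grip_width: 26.0
grip_force: 25.0
```

Emit:
jog_arm(motion="0.1 -0.02 0 0 0; 0.1 -0.02 0 0 0; 0.1 -0.02 0 0 0; 0.1 -0.022 0 0 0; 0.1 0 0 0 0; 0.1 0 0 -0.04 0; 0.1 0 0 -0.045 0; 0.1 0 0 -0.045 0; 0.1 0 0 -0.04 0; 0.1 0.03 0 0 -7; 0.1 0.03 0 0 -7; 0.1 0.025 0 0 -7; 0.1 0 0 0 -6; 0.1 0 0 0 0; 0.1 0 0 0 0")

```text
time: 33.85
tool_pos: [469.9, -200.1, 171.5]
orientation: [0.999, 0.039, -0.0, -0.0]
wrist_force: [-0.3, -0.5, -1.1]
grip_width: 25.8
grip_force: 25.0
```

```bash
python3 -c "
from look import *
plan(case(-45,0,-6),-85.1)"
```

```text
s [180. 156.] 219 [11. 24.] case -42.0 41.0
s [276. 170.] 127 [17. 11.] case 117.0 -101.0
s [208. 193.] 137 [16. 11.] case -40.0 -91.0
s [229. 288.] 441 [15. 27.] case -108.0 -309.0
s [228. 317.] 489 [17. 30.] case -135.0 -358.0
t [158. 214.] 556 [11. 53.] case 2.0 49.0
t [200. 215.] 544 [11. 52.] case 1.0 -51.0
pos [ 469.7 -200.1  171.5] yaw -85.52 turn -0.42 shift m [ 0.044 -0.253  0.177] tilt [-0.  0. -1.]
```

Emit:
jog_arm(motion="0.1 0.008 -0.043 0 -0.4; 0.1 0.007 -0.043 0 0; 0.1 0.007 -0.043 0 0; 0.1 0.007 -0.043 0 0; 0.1 0.007 -0.043 0 0; 0.1 0.007 -0.041 0 0; 0.1 0 0 0 0; 0.1 0 0 0.04 0; 0.1 0 0 0.04 0; 0.1 0 0 0 0; 0.1 0 0 0 0")

```text
time: 35.05
tool_pos: [490.5, 58.1, 92.0]
orientation: [0.999, 0.043, -0.001, 0.0]
wrist_force: [0.4, 0.0, 1.4]
grip_width: 25.4
grip_force: 25.0
```

```bash
python3 -c "
from meas import *
plan(case(-45,0,-6),-85.1)"
```

```text
pos [490.5  58.1  92. ] yaw -85.04 turn 0.06 shift m [0.001 0.002 0.098] tilt [-0.001 -0.    -1.   ]
```

Emit:
jog_arm(motion="0.1 0.001 0.001 0.03 0; 0.1 0 0 0.03 0; 0.1 0 0 0.025 0; 0.1 0 0 0.012 0; 0.1 0 0 0 0; 0.1 0 0 0 0; 0.38 0 0 0 0; 0.38 0 0 0 0; 0.38 0 0 0 0; 0.38 0 0 -0.02 0; 0.38 0 0 -0.04 0; 0.42 0 0 -0.04 0; 0.42 0 0 -0.04 0; 0.42 -0.009 0.045 0 0; 0.42 -0.009 0.045 0 0; 0.42 -0.009 0.045 0 0; 0.42 -0.009 0.045 0 0; 0.42 -0.009 0.045 0 0; 0.42 -0.009 0.045 0 0; 0.42 -0.009 0.045 0 0")

```text
time: 37.05
tool_pos: [456.1, -263.6, 135.0]
orientation: [0.999, 0.044, 0.0, 0.0]
wrist_force: [0.7, 0.0, 0.1]
grip_width: 38.1
grip_force: 0.0
```

Emit:
jog_arm(motion="0.42 0 0 0 7; 0.42 0 0 0 7; 0.42 0 0 0 7; 0.42 0 0 0 6; 0.42 0 0 0 0")

```text
time: 37.55
tool_pos: [456.6, -261.7, 134.8]
orientation: [0.982, -0.191, 0.0, 0.0]
wrist_force: [-0.2, 0.7, 1.1]
grip_width: 38.4
grip_force: 0.0
```

```bash
python3 -c "
from look import *
plan(rack(-74,-27,60),-112.2)"
```

```text
s [177. 148.] 274 [11. 28.] case -38.0 67.0
s [188. 169.] 232 [12. 23.] case -45.0 -7.0
s [229. 288.] 433 [15. 27.] case -108.0 -310.0
s [228. 317.] 498 [17. 30.] case -135.0 -358.0
t [200. 215.] 546 [11. 52.] case 1.0 -51.0
t [148. 216.] 561 [11. 53.] case -3.0 74.0
t [179. 217.] 553 [11. 52.] case -5.0 0.0
pos [ 456.7 -261.6  134.7] yaw -111.79 turn 0.41 shift m [-0.003  0.002  0.075] tilt [ 0. -0. -1.]
```

Emit:
jog_arm(motion="0.42 -0.003 0.002 0 0.4; 0.42 0 0 0.04 0; 0.42 0 0 0.04 0; 0.42 0 0 0.03 0; 0.42 0 0 0.02 0; 0.42 0 0 0.006 0; 0.42 0 0 0 0; 0.42 0 0 0 0; 0.1 0 0 0 0; 0.1 0 0 0 0; 0.1 0 0 0 0; 0.1 0 0 0 0; 0.1 0 0 0 0; 0.1 0 0 0 0; 0.1 0 0 -0.003 0; 0.1 -0.01 0 0 0; 0.1 0 0 0 0")

```text
time: 39.35
tool_pos: [442.4, -257.8, 1.4]
orientation: [0.981, -0.194, -0.001, -0.0]
wrist_force: [0.1, 0.3, -0.9]
grip_width: 26.0
grip_force: 25.0
```

Emit:
jog_arm(motion="0.1 -0.02 0 0 0; 0.1 -0.02 0 0 0; 0.1 -0.02 0 0 0; 0.1 -0.022 0 0 0; 0.1 0 0 0 0; 0.1 0 0 -0.04 0; 0.1 0 0 -0.045 0; 0.1 0 0 -0.045 0; 0.1 0 0 -0.04 0; 0.1 0.03 0 0 -7; 0.1 0.03 0 0 -7; 0.1 0.025 0 0 -7; 0.1 0 0 0 -6; 0.1 0 0 0 0; 0.1 0 0 0 0")

```text
time: 40.85
tool_pos: [449.4, -250.3, 171.4]
orientation: [0.999, 0.039, -0.0, -0.0]
wrist_force: [0.5, 0.1, -0.3]
grip_width: 25.9
grip_force: 25.0
```

```bash
python3 -c "
from look import *
plan(case(-45,36,4),-85.1)"
```

```text
s [207. 220.] 147 [19. 10.] case -72.0 -156.0
s [228. 317.] 511 [17. 30.] case -135.0 -358.0
t [200. 215.] 545 [11. 52.] case 1.0 -51.0
t [148. 216.] 561 [11. 53.] case -3.0 74.0
t [178. 217.] 554 [11. 52.] case -5.0 0.0
pos [ 449.2 -250.4  171.6] yaw -85.52 turn -0.42 shift m [ 0.069 -0.338  0.168] tilt [-0.  0. -1.]
```

Emit:
jog_arm(motion="0.1 0.009 -0.043 0 -0.4; 0.1 0.009 -0.043 0 0; 0.1 0.009 -0.043 0 0; 0.1 0.009 -0.043 0 0; 0.1 0.009 -0.043 0 0; 0.1 0.009 -0.043 0 0; 0.1 0.008 -0.042 0 0; 0.1 0.007 -0.038 0 0; 0.1 0 0 0 0; 0.1 0 0 0.04 0; 0.1 0 0 0.04 0; 0.1 0 0 0 0; 0.1 0 0 0 0")

```text
time: 42.25
tool_pos: [488.7, 91.8, 92.1]
orientation: [0.999, 0.043, -0.001, 0.0]
wrist_force: [-0.2, -1.1, 0.1]
grip_width: 25.8
grip_force: 25.0
```

```bash
python3 -c "
from meas import *
plan(case(-45,36,4),-85.1)"
```

```text
pos [488.7  91.8  92.1] yaw -85.05 turn 0.05 shift m [ 0.    -0.     0.088] tilt [-0.001 -0.    -1.   ]
```

Emit:
jog_arm(motion="0.1 0 0 0.03 0; 0.1 0 0 0.03 0; 0.1 0 0 0.018 0; 0.1 0 0 0.01 0; 0.1 0 0 0 0; 0.1 0 0 0 0; 0.36 0 0 0 0; 0.36 0 0 0 0; 0.36 0 0 0 0; 0.36 0 0 -0.02 0; 0.36 0 0 -0.04 0; 0.42 0 0 -0.04 0; 0.42 0 0 -0.04 0; 0.42 -0.01 0.044 0 0; 0.42 -0.01 0.044 0 0; 0.42 -0.01 0.044 0 0; 0.42 -0.01 0.044 0 0; 0.42 -0.01 0.044 0 0; 0.42 -0.01 0.044 0 0; 0.42 -0.01 0.044 0 0")

```text
time: 44.25
tool_pos: [445.6, -222.5, 144.0]
orientation: [0.999, 0.044, 0.0, 0.0]
wrist_force: [1.6, 0.4, -0.3]
grip_width: 38.2
grip_force: 0.0
```

Emit:
jog_arm(motion="0.42 -0.01 0.044 0 0; 0.42 -0.01 0.044 0 0; 0.42 0 0 0 7; 0.42 0 0 0 7; 0.42 0 0 0 7; 0.42 0 0 0 6; 0.42 0 0 0 0")

```text
time: 44.95
tool_pos: [433.9, -310.1, 143.7]
orientation: [0.982, -0.191, 0.0, 0.0]
wrist_force: [0.0, 0.3, 0.0]
grip_width: 38.3
grip_force: 0.0
```

```bash
python3 -c "
from look import *
plan(rack(-74,-81,60),-112.2)"
```

```text
s [228. 317.] 506 [17. 30.] case -135.0 -358.0
t [200. 215.] 549 [11. 52.] case 1.0 -51.0
t [148. 216.] 564 [11. 53.] case -3.0 74.0
t [164. 216.] 567 [11. 52.] case -2.0 35.0
t [178. 217.] 560 [11. 53.] case -5.0 0.0
pos [ 434.  -310.   143.7] yaw -111.78 turn 0.42 shift m [-0.     0.002  0.084] tilt [ 0. -0. -1.]
```

Emit:
jog_arm(motion="0.42 0 0.002 0 0.4; 0.42 0 0 0.045 0; 0.42 0 0 0.045 0; 0.42 0 0 0.03 0; 0.42 0 0 0.02 0; 0.42 0 0 0.005 0; 0.42 0 0 0 0; 0.42 0 0 0 0; 0.1 0 0 0 0; 0.1 0 0 0 0; 0.1 0 0 0 0; 0.1 0 0 0 0; 0.1 0 0 0 0; 0.1 0 0 0 0; 0.1 0 0 -0.003 0; 0.1 -0.01 0 0 0; 0.1 0 0 0 0")

```text
time: 46.75
tool_pos: [422.5, -307.3, 1.4]
orientation: [0.981, -0.194, -0.001, -0.0]
wrist_force: [-0.2, -0.5, -0.5]
grip_width: 25.6
grip_force: 25.0
```

Emit:
jog_arm(motion="0.1 -0.02 0 0 0; 0.1 -0.02 0 0 0; 0.1 -0.02 0 0 0; 0.1 -0.022 0 0 0; 0.1 0 0 0 0; 0.1 0 0 0 0")

```text
time: 47.35
tool_pos: [348.2, -277.0, 1.7]
orientation: [0.981, -0.194, 0.0, 0.0]
wrist_force: [1.1, -0.9, 0.1]
grip_width: 25.8
grip_force: 25.0
```

Emit:
jog_arm(motion="0.1 0 0 -0.04 0; 0.1 0 0 -0.045 0; 0.1 0 0 -0.045 0; 0.1 0 0 -0.04 0; 0.1 0.03 0 0 -7; 0.1 0.03 0 0 -7; 0.1 0.025 0 0 -7; 0.1 0 0 0 -6; 0.1 0 0 0 0; 0.1 0 0 0 0")

```text
time: 48.35
tool_pos: [429.7, -299.9, 171.5]
orientation: [0.999, 0.039, -0.0, -0.0]
wrist_force: [0.1, 1.2, -0.9]
grip_width: 25.7
grip_force: 25.0
```

```bash
python3 -c "
from look import *
plan(case(-45,-26,10),-85.1)"
```

```text
s [206. 252.] 198 [20. 12.] case -108.0 -223.0
t [200. 215.] 552 [11. 52.] case 1.0 -51.0
t [148. 216.] 565 [11. 53.] case -3.0 74.0
t [164. 216.] 566 [11. 52.] case -2.0 35.0
t [178. 217.] 561 [11. 53.] case -5.0 0.0
t [336. 226.] 146 [17. 12.] case -21.0 -379.0
pos [ 429.4 -299.9  171.6] yaw -85.52 turn -0.42 shift m [ 0.093 -0.323  0.162] tilt [ 0. -0. -1.]
```

Emit:
jog_arm(motion="0.1 0.012 -0.043 0 -0.4; 0.1 0.012 -0.044 0 0; 0.1 0.012 -0.044 0 0; 0.1 0.012 -0.044 0 0; 0.1 0.012 -0.044 0 0; 0.1 0.012 -0.044 0 0; 0.1 0.011 -0.044 0 0; 0.1 0.01 -0.042 0 0; 0.1 0 0 0 0; 0.1 0 0 0.04 0; 0.1 0 0 0.04 0; 0.1 0 0 0 0; 0.1 0 0 0 0")

```text
time: 49.75
tool_pos: [491.7, 55.4, 92.0]
orientation: [0.999, 0.043, -0.001, 0.0]
wrist_force: [1.2, 0.2, -0.7]
grip_width: 25.6
grip_force: 25.0
```

```bash
python3 -c "
from look import *
plan(case(-45,0,5),-85.1)"
```

```text
s [213. 121.] 359 [12. 39.] case 75.0 117.0
s [173. 133.] 68 [12.  7.] case -25.0 123.0
s [198. 153.] 1730 [33. 63.] case -6.0 28.0
t [200. 195.] 131 [12. 10.] case 51.0 -50.0
pos [493.1  55.6  93.5] yaw -85.03 turn 0.07 shift m [-0.001 -0.001  0.088] tilt [ 0.002  0.    -1.   ]
```

Emit:
jog_arm(motion="0.1 0 0 0.03 0; 0.1 0 0 0.03 0; 0.1 0 0 0.018 0; 0.1 0 0 0.008 0; 0.1 0 0 0 0; 0.1 0 0 0 0; 0.36 0 0 0 0; 0.36 0 0 0 0; 0.36 0 0 0 0; 0.36 0 0 -0.02 0; 0.36 0 0 -0.04 0; 0.42 0 0 -0.04 0; 0.42 0 0 -0.04 0; 0.42 -0.005 0.044 0 0; 0.42 -0.005 0.044 0 0; 0.42 -0.005 0.044 0 0; 0.42 -0.005 0.044 -0.04 0; 0.42 -0.005 0.044 -0.04 0; 0.42 -0.005 0.044 -0.04 0; 0.42 0 0 -0.03 0")

```text
time: 51.85
tool_pos: [485.5, -191.5, 278.2]
orientation: [0.999, 0.042, 0.001, 0.001]
wrist_force: [-0.8, 0.5, 0.7]
grip_width: 38.3
grip_force: 0.0
```

```bash
python3 -c "
from look import *
cv2.imwrite('pics/all.png',cv2.resize(np.hstack([t['pixels'][60:310,100:380],s['pixels'][60:310,90:320]]),None,fx=1.5,fy=1.5))
plan(case(86+46,0,340),-85.1)"
```

```text
s [198. 153.] 1732 [33. 64.] case -5.0 28.0
t [200. 215.] 549 [11. 52.] case 1.0 -51.0
t [148. 216.] 567 [11. 53.] case -3.0 74.0
t [164. 216.] 565 [11. 52.] case -2.0 35.0
t [178. 217.] 587 [11. 53.] case -5.0 1.0
pos [ 487.2 -190.   280.3] yaw -85.08 turn 0.02 shift m [ 0.203 -0.245 -0.06 ] tilt [ 0.006 -0.002 -1.   ]
```

View pics/all.png

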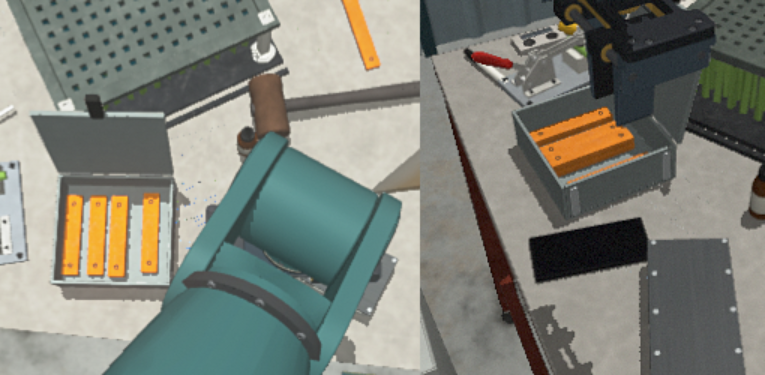

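All five bars lie in the case, with the last one stacked on the middle bar. The lid is still open, and the phone and bottle haven't moved. Next I'll grip the tab again and bring the lid forward.

Emit:
jog_arm(motion="0.5 0 0 -0.04 0; 0.5 0 0 -0.025 0; 0.5 0.034 -0.041 0 0; 0.5 0.034 -0.041 0 0; 0.5 0.034 -0.041 0 0; 0.5 0.034 -0.041 0 0; 0.5 0.034 -0.041 0 0; 0.5 0.034 -0.041 0 0; 0.5 0 0 0 0; 0.5 0 0 0 0; 0.5 0 0 0 0")

```text
time: 53.05
tool_pos: [655.5, 58.1, 340.5]
orientation: [0.999, 0.044, -0.0, 0.0]
wrist_force: [-0.2, 1.0, 0.1]
grip_width: 45.3
grip_force: 0.0
```

```bash
python3 -c "
from meas import *
plan([671,73.5,239],-85.1)"
```

```text
pos [655.5  58.1 340.5] yaw -84.98 turn 0.12 shift m [ 0.017 -0.014  0.102] tilt [-0.001 -0.    -1.   ]
```

Emit:
jog_arm(motion="0.5 0.017 -0.014 0 0; 0.5 0 0 0.03 0; 0.5 0 0 0.03 0; 0.5 0 0 0.03 0; 0.5 0 0 0.02 0; 0.5 0 0 0 0; 0.5 0 0 0 0; 0.3 0 0 0 0; 0.1 0 0 0 0; 0.1 0 0 0 0; 0.1 0 0 0 0; 0.1 0 0 0 0; 0.1 0 0 0 0", force=12)

```text
time: 54.35
tool_pos: [672.3, 73.6, 231.9]
orientation: [0.999, 0.044, 0.0, 0.0]
wrist_force: [-1.8, -5.0, 5.8]
grip_width: 19.7
grip_force: 12.0
```

Emit:
jog_arm(motion="0.1 -0.019 0 -0.004 0; 0.1 -0.02 0 -0.002 0; 0.1 -0.02 0 0 0; 0.1 -0.02 0 0.002 0; 0.1 -0.02 0 0.003 0; 0.1 -0.019 0 0.005 0; 0.1 0 0 0 0")

```text
time: 55.05
tool_pos: [552.4, 63.7, 226.6]
orientation: [0.999, 0.044, -0.001, -0.0]
wrist_force: [2.6, -0.5, -4.8]
grip_width: 19.8
grip_force: 12.0
```

Emit:
jog_arm(motion="0.1 -0.017 0 0.009 0; 0.1 -0.016 0 0.011 0; 0.1 -0.015 0 0.013 0; 0.1 -0.014 0 0.014 0; 0.1 -0.012 0 0.015 0; 0.1 -0.011 0 0.017 0; 0.1 -0.009 0 0.018 0; 0.1 0 0 0 0")

```text
time: 55.85
tool_pos: [458.2, 55.9, 128.1]
orientation: [0.999, 0.044, -0.002, -0.001]
wrist_force: [-10.0, 6.6, 4.8]
grip_width: 20.3
grip_force: 15.4
```

Emit:
jog_arm(motion="0.1 -0.007 0 0.018 0; 0.1 -0.005 0 0.019 0; 0.1 -0.003 0 0.019 0; 0.1 0 0 0 0; 0.5 0 0 0 0; 0.5 0 0 0 0; 0.5 0 0 0 0; 0.5 0 0 0 0; 0.5 0 0 -0.02 0; 0.5 0 0 -0.04 0; 0.5 0 0 -0.04 0; 0 0 0 -0.02 0; 0 0 0 0 0; 0 0 0 0 0; 0 0 0 0 0; 0 0 0 0 0; 0 0 0 0 0; 0 0 0 0 0; 0 0 0 0 0; 0 0 0 0 0")

```text
time: 57.85
tool_pos: [445.8, 54.1, 194.0]
orientation: [0.999, 0.044, -0.0, 0.0]
wrist_force: [0.3, 0.1, -0.8]
grip_width: 0.7
grip_force: 0.0
```

```bash
python3 -c "
from meas import *
plan(case(-76,0,75),-85.1)"
```

```text
pos [445.8  54.1 194. ] yaw -84.97 turn 0.13 shift m [0.015 0.002 0.119] tilt [-0. -0. -1.]
```

Emit:
jog_arm(motion="0 0.02 0 0 0; 0 0 0 0.04 0; 0 0 0 0.04 0; 0 0 0 0.03 0; 0 0 0 0.01 0; 0 0 0 0 0; 0 0 0 0.006 0; 0 0 0 0.005 0; 0 0 0 0.003 0; 0 0 0 0 0")

```text
time: 58.85
tool_pos: [465.8, 55.9, 60.3]
orientation: [0.999, 0.044, 0.0, -0.0]
wrist_force: [0.3, 0.3, 0.5]
grip_width: 0.3
grip_force: 0.0
```

Emit:
jog_arm(motion="0 0 0 0.002 0; 0 0 0 0.002 0; 0 0 0 0.002 0; 0 0 0 0 0")

```text
time: 59.25
tool_pos: [465.5, 55.9, 53.9]
orientation: [0.999, 0.044, -0.0, 0.0]
wrist_force: [-0.3, -0.1, -0.8]
grip_width: 0.6
grip_force: 0.0
```

Emit:
jog_arm(motion="0 0 0 0.0015 0; 0 0 0 0.0015 0; 0 0 0 0 0")

```text
time: 59.55
tool_pos: [465.8, 55.9, 51.4]
orientation: [0.999, 0.044, -0.0, 0.0]
wrist_force: [-3.7, -0.8, 12.0]
grip_width: 0.2
grip_force: 5.9
```

Contact at the expected height of a shut lid. I'll retreat and check.

Emit:
jog_arm(motion="0 0 0 -0.03 0; 0 0 0 -0.04 0; 0 0 0 -0.04 0; 0 0 0 -0.04 0; 0 -0.005 0.044 -0.02 0; 0 -0.005 0.044 0 0; 0 0 0.044 0 0; 0 0 0.044 0 0; 0 0 0.044 0 0; 0 0 0 0 0; 0 0 0 0 0; 0 0 0 0 0")

```text
time: 60.75
tool_pos: [474.8, -163.4, 220.9]
orientation: [0.999, 0.044, -0.0, -0.0]
wrist_force: [-0.1, 0.1, 0.2]
grip_width: 1.0
grip_force: 0.0
```

```bash
python3 -c "
from meas import *
t=snapshot('top');s=snapshot('scene');print(state()[0]['tool_pos'],state()[0]['wrist_force'])
cv2.imwrite('pics/end.png',cv2.resize(np.hstack([t['pixels'][60:310,100:380],s['pixels'][60:310,90:320]]),None,fx=1.5,fy=1.5))"
```

```text
[ 474.968 -163.129  221.048] [ 0.074 -0.107  0.482]
```

View pics/end.png

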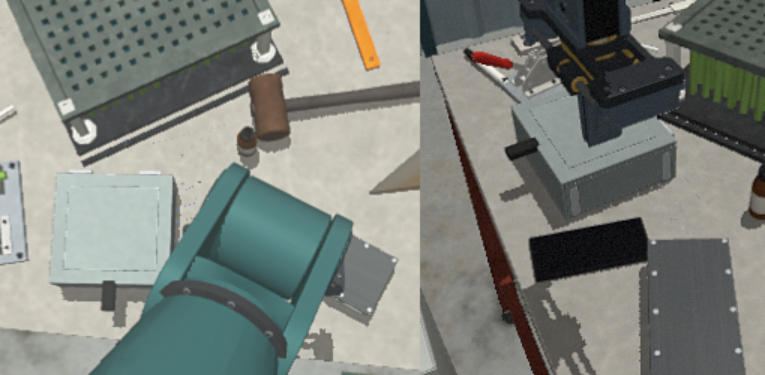

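The lid is shut, the rack is empty, the bystanders are in place and the arm is clear. I'm handing the job in.

```bash
python3 -c "
from plant import manip
print(manip.finish_job())"
```

```text
the job is handed in; nothing more can be done
None
```

I opened the lid to its stop, put all five bars (four from the rack, one from its top) in the case and shut the lid, leaving the phone and oil bottle in place; I handed the job in at about 61 s, but no verdict came back.

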